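# Load the tablet dispenser and hold its spring slide open at the marker

## Robot

A 6-joint arm with a two-finger parallel gripper is mounted at the origin on a cart in front of the work surface, level with it; the furniture and walls round the work are solid. World frame = base frame: x ahead of the robot, y to its left, z up, the work surface at z = 0. Lengths are in mm, angles in rad, forces in N, time in s.
With the tool pointing down it reaches from about 350 to 775 mm from the base axis. Payload 7.3 kg.
Tool frame: the origin (TCP) lies at the very end of the fingers, on their centre line; the grasp point (between the pads) lies 19 mm behind it; z points along the fingers, y is the line along which they close (so a half turn about z gives the same grasp; the last joint's range is limited). The gripper opens to 92 mm and grips with 3 to 60 N. Pads are 19 mm wide; open, the fingers measure 130 mm over their backs; the gripper's body (75 mm by 190 mm) begins 47 mm behind the grasp point.
Start: joints at [-1.373, 0.342, 1.524, -0, 1.275, -0.146], TCP at [176.983, -494.289, 226.741] pointing down, gripper open.
Joint ranges: [-2.53, 2.53], [-0.77, 2.02], [0.04, 2.7], [-1, 4.14], [0.28, 2.66], [-3.11, 3.11]. Speed limits (rad/s): [2.57, 2.57, 3.14, 3.14, 3.14, 3.14].

## Interface

Orientations are given as [roll, pitch, yaw] about the fixed x, y, z axes, in that order (R = Rz(yaw) Ry(pitch) Rx(roll)).
In Python, from plant import get_obs, vision, workorder gives the robot as it stands.
- The arm moves only by the shell command python3 -m pendant 'ROWS' [OPENING]. ROWS is a JSON object of lists of equal length, an entry for each row: "dp": the shift along the tool's x, y, z in m, a list of three; "rotation": the turn, a rotation vector about the tool's x, y, z in rad, a list of three. A call has 1 to 8 rows; each row is the pose to reach, as a shift and turn from the pose commanded when the call began, along the tool's axes at that moment; what a row does not reach only later rows make up. A row lasts 1/8 s, in which the tool goes at most 62.5 mm and 10.7 degrees, less where a joint would pass 70% of its speed; a pose out of reach is approached as far as the arm can. A call with a gripper value outside its range is refused whole. OPENING is the finger opening in m, from 0 to 0.0918, set as the call begins (- or left out, the last holds). The fingers move at their own pace and stop on an object; the grip force is fixed at half the most. Time passes only in rows, so rows that repeat a pose let the fingers close. It gives the time, the measured TCP pose, the force, the opening and the grip force at its end, in the units of the state.
- get_obs(): the state, without advancing time (a new reading comes with each control period).
- vision.capture(name): name is "scene" or "top" or "wrist"; returns a dict with "pixels" (480x640x3 uint8, red, green, blue), "vfov" (degrees; the focal length in pixels is half the picture's height over the tangent of half this angle, whatever the lens; pixels are square), "cx", "cy" (the principal point, pixels), "pose" (4x4, takes a point from camera to world coordinates); the wrist camera has in their place "T_tool_cam" (4x4, takes a point from camera to tool coordinates, whose origin is the TCP and whose axes are the flange's). Camera axes: x right, y up, looking along -z (the intrinsics and any distortion apply to the point x, -y, -z); pixel columns grow to the right and rows downward; lengths in mm; the calibration is good to about 2 mm. A picture is of the moment at which its call begins: read the wrist's pose just before it. There is no depth.
- workorder.close_job(): hands the job in; it is judged then, once.
The state is a dict: "time": time; "joint_positions": joint angles; "dq": joint speeds; "tau": joint torques, N m; "tool_pos": TCP position; "tcp_rot": TCP orientation; "contact_force": force on the tool from outside, world axes, zero at the start; "moment": the same for the moment, N m; "grip_width": finger opening in mm; "finger_force": force on a finger pad.
Only numpy, scipy, OpenCV 4.12 (cv2) and the standard library are available. Lean on these libraries where they do the work, as an engineer would, in place of code of your own. Each camera call takes 0.05 s, during which the arm holds its last target. There are 200 camera calls.

## Task

Take the round cleaning tablet out of the pocket tray and let it down the square chute on top of the tablet dispenser. Then pull the dispenser's spring slide out by its upright grip until the slide's pointer stands level with the fin of the marker clipped to the rail, so that the tablet drops into the clear chamber, and finish while still holding the slide there, because it springs shut when let go. Leave the three square tablets in their pockets and do not push the mug, the jars, the shaker or the garlic about.

Things in the scene. Friction and masses are not known exactly. Their poses are not given: they have to be found in the camera images.
- tray: grey pocket tray, 92 x 92 x 12 mm, fixed, standing on the worktop to the left. Origin: centre of its underside; x and y along its edges. Four round pockets 27 mm wide and 6 mm deep at x = +-23, y = +-23 mm; one tablet in each, standing 12 mm proud of the tray
- round_tablet: the round tablet, an upright white cylinder 20 mm across and 18 mm tall, 15 g; origin at the centre of its underside, z up. It lies in any one of the four pockets
- square_tablet_1: square white tablet, 18 x 18 x 18 mm, to be left in its pocket; origin at the centre of its underside
- square_tablet_2: as square_tablet_1
- square_tablet_3: as square_tablet_1
- dispenser: white tablet dispenser, fixed, on the right; base 225 x 80 mm. Origin: on the worktop under the chute's centre; -x is its front, where the slide pulls out; z up. Chute block x +-30, y +-26 mm, top z = 85 mm; chute 34 x 34 mm inside, closed by the slide's plate at z = 50 mm; below it a chamber with clear sides, floor z = 8 mm. Two cheeks (tops z = 52, outer faces y = +-35 mm) run to x = -167 mm
- chute (a point): centre of the chute's mouth, 85 mm above the worktop
- slide (a joint): how far the slide is pulled out of the dispenser, m: 0 shut (start) to 0.080. A spring pulls it back, about 4 N shut and about 8 N at 0.05. The plate uncovers the chute fully at 0.038
- grip (a point): top centre of the slide's upright grey grip: a plate 12 mm thick along the dispenser's x, 34 mm wide along y and 36 mm tall (z = 49.5 to 85.5 mm above the worktop), 85 mm in front of the chute's centre when shut; 49 mm free behind it. It moves with the slide; the point's axes are the dispenser's
- pointer (a point): tip of the slide's small dark steel pointer, a 3 mm wide bar that reaches out over the cheek on the dispenser's -y side, z = 57.5 mm; moves with the slide (at x = -50 mm of the dispenser when shut)
- marker: small dark steel marker clipped to the outer side of the -y cheek, fixed, with a 3 mm wide upright fin 14 mm tall; origin at the foot of the fin, 52 mm above the worktop; axes as the dispenser's. It stands 42 to 62 mm in front of the shut slide's pointer
- mark (a point): middle of the marker's fin, beside the pointer's path at z = 57.5 mm: the slide is right when the pointer has the same dispenser x as this point
- mug: white spotted mug, 82 mm wide, 91 mm tall, bystander
- jar: glass jar 66 x 72 x 102 mm, bystander
- spice_jar: spice jar with a lid, 45 mm wide, 106 mm tall, bystander
- mill: small glass shaker with a grey top, 44 mm wide, 90 mm tall, bystander
- garlic: garlic bulb, 55 mm, bystander

How it is judged:
By the outcome, as a careful person would: the job done as asked, in the order asked, and still so for the second after the job is handed in, while the arm keeps its last pose, push and grip.
It also fails if it takes over 48 s, if anything falls off the work surface, if the arm or the gripper's body presses on something with over 40 N, if the wrist force passes 120 N, or if a joint passes its speed limit or range.

## Working session

There is one attempt and no reset: what is moved stays moved. The work goes in short steps, Python scripts to look and compute and a shell command to move; the robot and the scene stay as the last step left them, time stands still between calls to the robot, and variables do not carry over. Pictures are saved under pics/ and viewed, at most 10 in all, crops included, and the job is handed in when it is done.

```bash
ls; mkdir -p pics
python3 - <<'E'
from plant import get_obs, vision
import cv2,numpy as np,pickle
o=get_obs();print(o)
for n in ["scene","top","wrist"]:
    c=vision.capture(n); pickle.dump((o,c),open(f"pics/{n}0.pkl","wb"))
    cv2.imwrite(f"pics/{n}0.png",c["pixels"][:,:,::-1]); print(n,{k:v for k,v in c.items() if k!="pixels"})
E
```

```text
pics
{'time': 0.0, 'joint_positions': array([-1.37300523e+00,  3.42753605e-01,  1.52504139e+00, -1.53000402e-05,
        1.27537914e+00, -1.45998691e-01]), 'dq': array([ 0.00097188, -0.00141892, -0.00108979, -0.0006734 , -0.00331005,
        0.00026349]), 'tau': array([-9.75876719e-04, -4.31244242e+01, -2.44223642e+01,  7.18094129e-02,
        5.58630866e-02, -1.15667140e-04]), 'tool_pos': array([ 176.89026142, -493.86324899,  226.02042346]), 'tcp_rot': array([-3.14002586e+00, -2.15601025e-04,  3.43794086e-01]), 'contact_force': array([-0.13099113, -0.03080915, -0.04653629]), 'moment': array([ 0.01779194,  0.0055142 , -0.06084068]), 'finger_force': 0.0, 'grip_width': 91.943317661554}
scene {'vfov': 55.34304456796977, 'cx': 316.4702540689898, 'cy': 238.5263804834692, 'pose': array([[-8.87254707e-01,  3.62200657e-01, -2.85639229e-01,
         1.57005543e+02],
       [-4.60985907e-01, -6.74133392e-01,  5.77092855e-01,
         9.19416395e+02],
       [ 1.64644691e-02,  6.43704011e-01,  7.65097423e-01,
         1.16997775e+03],
       [ 0.00000000e+00,  0.00000000e+00,  0.00000000e+00,
 
[... 197 characters left out ...]
+02],
       [-9.99813019e-01, -1.48535015e-02,  1.23814250e-02,
         1.01273036e+02],
       [ 9.28065392e-03,  1.93141759e-01,  9.81126970e-01,
         1.60318734e+03],
       [ 0.00000000e+00,  0.00000000e+00,  0.00000000e+00,
         1.00000000e+00]])}
wrist {'vfov': 60.09462522644186, 'cx': 319.8486764044, 'cy': 234.07587373254358, 'T_tool_cam': array([[-1.12519758e-03,  9.63137263e-01,  2.69008081e-01,
         7.28006587e+01],
       [ 9.99999245e-01,  9.51073539e-04,  7.77606240e-04,
        -2.51657637e-01],
       [ 4.93095078e-04,  2.69008753e-01, -9.63137606e-01,
        -1.58650326e+02],
       [ 0.00000000e+00,  0.00000000e+00,  0.00000000e+00,
         1.00000000e+00]])}
```

View pics/top0.png

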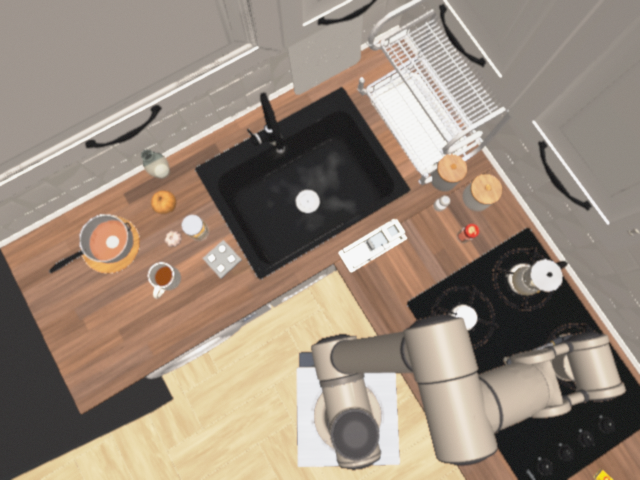

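View pics/scene0.png

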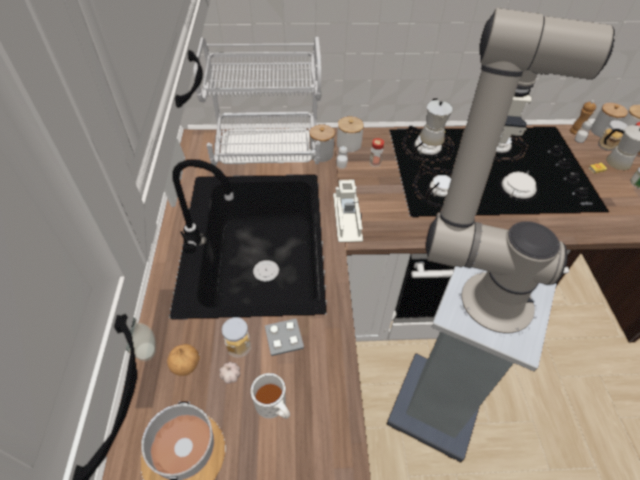

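```bash
cat > h.py <<'E'
import numpy as np,cv2,pickle
from scipy.spatial.transform import Rotation as R
def cam(o,c):
    f=240/np.tan(np.radians(c["vfov"]/2))
    if "pose" in c: T=np.array(c["pose"])
    else:
        W=np.eye(4);W[:3,:3]=R.from_euler("xyz",o["tcp_rot"]).as_matrix();W[:3,3]=o["tool_pos"];T=W@c["T_tool_cam"]
    return f,c["cx"],c["cy"],T
def ray(k,p):
    f,cx,cy,T=k
    d=T[:3,:3]@np.array([(p[0]-cx)/f,-(p[1]-cy)/f,-1.]);return T[:3,3],d/np.linalg.norm(d)
def atz(k,p,z):
    o,d=ray(k,p);return o+d*(z-o[2])/d[2]
def tri(*kp):
    A=np.zeros((3,3));b=np.zeros(3)
    for k,p in kp:
        o,d=ray(k,p);M=np.eye(3)-np.outer(d,d);A+=M;b+=M@o
    x=np.linalg.solve(A,b);e=[np.linalg.norm((np.eye(3)-np.outer(ray(k,p)[1],ray(k,p)[1]))@(x-ray(k,p)[0])) for k,p in kp]
    return x.round(1),np.round(e,1)
def proj(k,X):
    f,cx,cy,T=k;q=T[:3,:3].T@(np.asarray(X,float)-T[:3,3]);return np.array([cx-f*q[0]/q[2],cy+f*q[1]/q[2]])
def load(n): return pickle.load(open(f"pics/{n}.pkl","rb"))
def snap(n,name):
    from plant import get_obs,vision
    o=get_obs();c=vision.capture(n);pickle.dump((o,c),open(f"pics/{name}.pkl","wb"));cv2.imwrite(f"pics/{name}.png",c["pixels"][:,:,::-1]);return o,c
def move(target,yaw):
    """dp (m, tool axes) and rotvec to reach TCP target pointing down with yaw"""
    from plant import get_obs
    o=get_obs();A=R.from_euler("xyz",o["tcp_rot"]);B=R.from_euler("xyz",[np.pi,0,yaw])
    print("t",o["time"],"at",o["tool_pos"].round(1),"rot",o["tcp_rot"].round(3),"dp",(A.inv().apply(np.asarray(target)-o["tool_pos"])/1000).round(4),"rot",(A.inv()*B).as_rotvec().round(4))
E
python3 - <<'E'
from h import *
T=cam(*load("top0"));S=cam(*load("scene0"))
print("tray",tri((T,(222,259)),(S,(285,338))))
for n,p in dict(f=(340,245),f2=(348,270),b=(398,221),b2=(407,235),chute=(378,241)).items(): print(n,atz(T,p,20).round())
for n,p in dict(f=(340,240),f2=(362,238),b=(335,195),b2=(357,195),chute=(347,186)).items(): print("s",n,atz(S,p,20).round(),atz(S,p,85).round())
print("mug",atz(T,(161,277),80).round(),"jar",atz(T,(193,226),100).round(),"garlic",atz(T,(173,239),30).round(),"spice",atz(T,(470,232),100).round(),"mill",atz(T,(442,202),90).round())
import cv2
a=load("top0")[1]["pixels"][:,:,::-1][190:300,190:510];b=load("scene0")[1]["pixels"][:,:,::-1][165:255,310:390]
cv2.imwrite("pics/c1.png",np.vstack([cv2.resize(a,(800,275),interpolation=3),np.hstack([cv2.resize(b,(280,315),interpolation=3),np.zeros((315,520,3),np.uint8)])]))
E
```

```text
tray (array([504.6, 405.3,   1.4]), array([2., 2.]))
f [545.   9.  20.]
f2 [460. -15.  20.]
b [ 624. -190.   20.]
b2 [ 576. -218.   20.]
chute [ 557. -119.   20.]
s f [515.  21.  20.] [495.  72.  85.]
s f2 [455. -21.  20.] [438.  32.  85.]
s b [ 622. -160.   20.] [595. -99.  85.]
s b2 [ 552. -197.   20.] [ 530. -134.   85.]
s chute [ 604. -222.   20.] [ 578. -158.   85.]
mug [439. 582.  80.] jar [599. 482. 100.] garlic [572. 564.  30.] spice [ 566. -404.  100.] mill [ 670. -324.   90.]
```

View pics/c1.png

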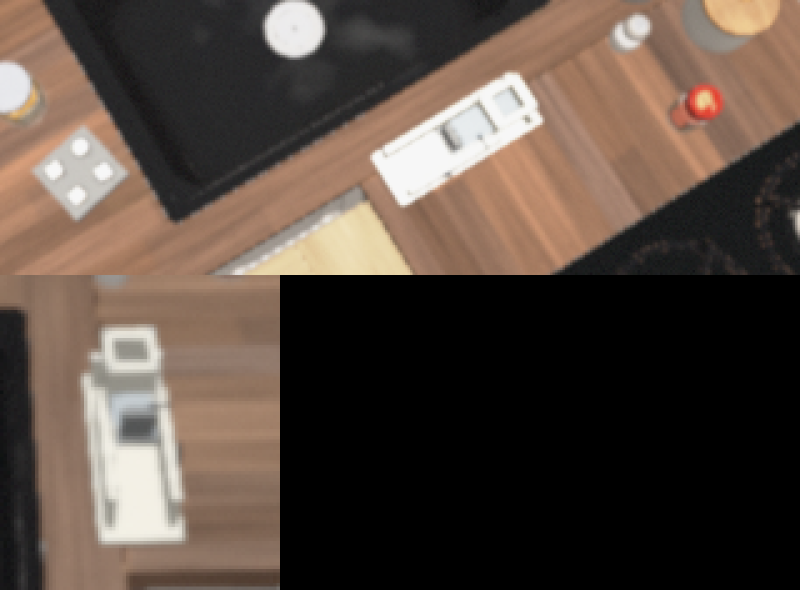

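Run:
```python
from h import *
T=cam(*load("top0"));S=cam(*load("scene0"))
print("chute",tri((T,(393.2,230)),(S,(347.4,186.4))))
print("spice",tri((T,(470.5,231)),(S,(377,145))))
move((545,-95,226),0.52)
```

```text
chute (array([ 579.6, -161.8,   79.8]), array([1.2, 1.2]))
spice (array([ 572.1, -410.1,   88. ]), array([0.1, 0.1]))
t 0.15 at [ 176.9 -494.   226.2] rot [-3.14  -0.     0.344] dp [ 0.481  -0.2516  0.0006] rot [-0.0011 -0.0003 -0.1762]
```

```bash
python3 -m pendant '{"dp":[[0.05,-0.026,0],[0.1,-0.052,0],[0.15,-0.078,0],[0.2,-0.105,0],[0.25,-0.13,0],[0.3,-0.157,0],[0.35,-0.183,0],[0.4,-0.209,0]],"rotation":[[0,0,-0.02],[0,0,-0.04],[0,0,-0.06],[0,0,-0.08],[0,0,-0.1],[0,0,-0.13],[0,0,-0.15],[0,0,-0.176]]}' && python3 -m pendant '{"dp":[[0.04,-0.02,0],[0.081,-0.042,0],[0.081,-0.042,0]],"rotation":[[0,0,0],[0,0,0],[0,0,0]]}'
python3 - <<'E'
from h import *
o,c=snap("wrist","w1");print(o["time"],o["tool_pos"],o["tcp_rot"])
E
```

```text
time: 1.15
tool_pos: [484.1, -161.1, 226.6]
tcp_rot: [3.141, 0.0, 0.521]
contact_force: [0.3, -0.5, 1.0]
grip_width: 91.9
finger_force: 0.0
time: 1.52
tool_pos: [533.5, -83.4, 226.2]
tcp_rot: [-3.141, 0.0, 0.524]
contact_force: [0.6, -0.1, -0.6]
grip_width: 91.5
finger_force: 0.0
1.525 [533.4554766  -83.396715   226.17721837] [-3.14078564e+00  8.20669463e-05  5.24034707e-01]
```

View pics/w1.png

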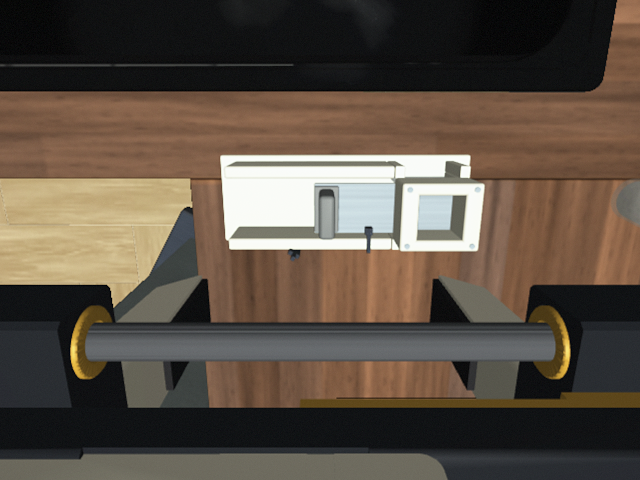

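```bash
python3 -m pendant '{"dp":[[0,-0.05,0],[0,-0.1,0],[0,-0.1,0]],"rotation":[[0,0,0],[0,0,0],[0,0,0]]}'
python3 - <<'E'
from h import *
o,c=snap("wrist","w2");print(o["time"],o["tool_pos"],o["tcp_rot"])
k1=cam(*load("w1"));k2=cam(o,c)
for z in (50,85):
  p=atz(k1,(368,215),z);print(proj(k2,p))
q=proj(k2,atz(k1,(350,210),60)).astype(int);print(q)
a=load("w1")[1]["pixels"][:,:,::-1][140:280,215:495]
x0=min(max(q[0]-135,0),360);y0=q[1]-70;print(x0,y0)
b=c["pixels"][:,:,::-1][y0:y0+140,x0:x0+280]
cv2.imwrite("pics/c2.png",np.vstack([cv2.resize(a,(560,280),interpolation=2),cv2.resize(b,(560,280),interpolation=2)]))
move((505,405,200),0.52)
E
```

```text
time: 1.95
tool_pos: [481.0, 1.8, 226.9]
tcp_rot: [-3.141, 0.001, 0.522]
contact_force: [1.0, -0.8, 0.6]
grip_width: 91.7
finger_force: 0.0
1.95 [480.98997232   1.78134364 226.91150645] [-3.14106612e+00  7.20446203e-04  5.21557414e-01]
[488.98141691 210.83916266]
[503.10194525 210.39793989]
[475 205]
340 135
t 2.0 at [482.3   0.5 227.1] rot [ 3.141 -0.     0.521] dp [ 0.2209 -0.3396  0.0268] rot [ 0.0008 -0.0001  0.0006]
```

View pics/c2.png

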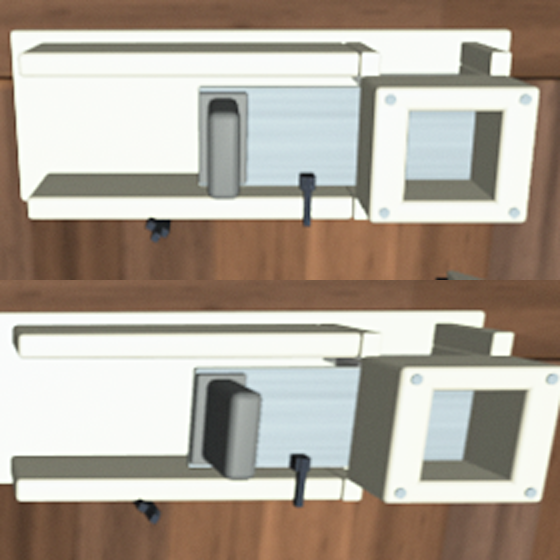

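Run:
```python
from h import *
k1=cam(*load("w1"));k2=cam(*load("w2"))
a=lambda x,y:(215+x/2,140+y/2); b=lambda x,y:(340+x/2,135+(y-280)/2)
P=dict(s1=((390,100),(417,379)),s2=((525,99),(552,379)),s3=((514,212),(530,493)),s4=((384,212),(400,492)),grip=((224,150),(244,434)),ptr=((307,225),(299,506)),mark=((157,229),(148,511)),cheekL=((30,199),(15,480)),cheekR=((353,198),(344,478)))
X={}
for n,(p,q) in P.items(): X[n],e=tri((k1,a(*p)),(k2,b(*q)));print(n,X[n],e)
c=sum(X[f"s{i}"] for i in (1,2,3,4))/4;print("chute",c)
for u,v in (("s1","s2"),("s4","s3"),("cheekL","cheekR")):
  d=X[v]-X[u];print(u,np.arctan2(d[1],d[0]),np.linalg.norm(d))
d=c-X["grip"];print("grip-chute",np.linalg.norm(d[:2]),np.arctan2(d[1],d[0]))
```

```text
s1 [ 585.8 -127.8   87.4] [0.2 0.2]
s2 [ 610.2 -170.1   87.1] [0. 0.]
s3 [ 573.1 -192.3   86. ] [0.1 0.1]
s4 [ 548.9 -149.6   86.3] [0.1 0.1]
grip [538.6 -85.9  85. ] [0.6 0.6]
ptr [ 523.8 -134.8   58.2] [0.2 0.2]
mark [490.9 -82.   57.5] [0. 0.]
cheekL [472.2 -29.8  46. ] [0.3 0.3]
cheekR [ 542.6 -146.2   53.8] [0.3 0.3]
chute [ 579.5  -159.95   86.7 ]
s1 -1.047586226794073 48.83379977024115
s4 -1.0551882316498595 49.08176850929481
cheekL -1.0268468361437268 136.2569631248253
grip-chute 84.59439993285605 -1.0661663861924096
```

```bash
python3 -m pendant '{"dp":[[0.03,-0.045,0.0],[0.06,-0.09,0.0],[0.09,-0.135,0],[0.12,-0.18,0],[0.15,-0.225,0],[0.18,-0.27,0],[0.2,-0.31,0],[0.22,-0.34,0.02]],"rotation":[[0,0,0],[0,0,0],[0,0,0],[0,0,0],[0,0,0],[0,0,0],[0,0,0],[0,0,0]]}' 0.036 && python3 -m pendant '{"dp":[[0,0,0],[0,0,0]],"rotation":[[0,0,0],[0,0,0]]}'
python3 - <<'E'
from h import *
o,c=snap("wrist","w3");print(o["time"],o["tool_pos"],o["tcp_rot"])
E
```

```text
time: 3.0
tool_pos: [507.2, 406.0, 207.6]
tcp_rot: [3.141, -0.004, 0.519]
contact_force: [0.4, -0.7, -0.2]
grip_width: 36.3
finger_force: 0.0
time: 3.25
tool_pos: [506.2, 403.6, 206.5]
tcp_rot: [3.141, 0.0, 0.518]
contact_force: [0.2, -0.4, 0.1]
grip_width: 36.2
finger_force: 0.0
3.25 [506.21652421 403.60873491 206.45392074] [3.14077130e+00 4.20108251e-04 5.18297606e-01]
```

View pics/w3.png

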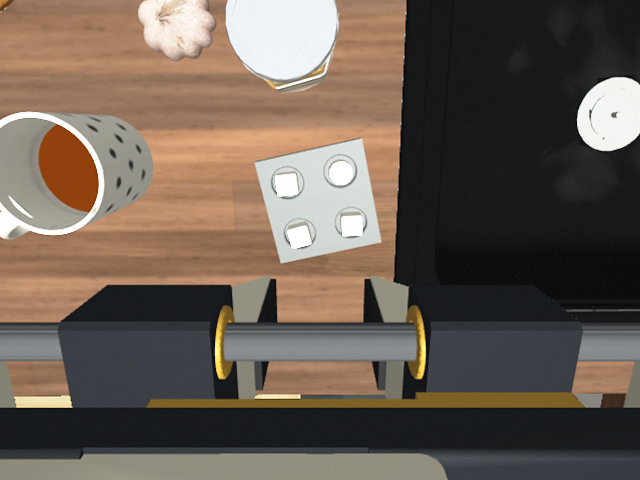

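Run:
```python
from h import *
o,c=load("w3");k=cam(o,c);print("q",o["joint_positions"].round(2))
t=atz(k,(340,171),24);print("tab",t.round(1))
for n,p in dict(sqL=(286,183),sqB=(352,223),sqD=(299,236)).items(): print(n,atz(k,p,24).round(1),(atz(k,p,24)-t).round(1))
co=[atz(k,p,12)[:2] for p in ((255,161),(361,139),(381,243),(280,263))]
print("corners",np.round(co,1),[np.linalg.norm(co[i]-co[i-1]).round(1) for i in range(4)],np.mean(co,0))
d=co[1]-co[0];print("edge ang",np.arctan2(d[1],d[0]))
T=cam(*load("top0"))
j=[atz(k,p,102) for p in ((226,25),(338,25),(282,80))];print("jar",np.round(j,1))
m=[atz(k,p,91) for p in ((103,175),(50,172),(60,233))];print("mug",np.round(m,1))
u,v=0,0
for yaw in (0.52,0.8,1.0,1.11):
  ty=np.array([np.sin(yaw),-np.cos(yaw)]);tx=np.array([np.cos(yaw),np.sin(yaw)])
  for n,q in (("jarL",j[0]),("jarR",j[1]),("jarnear",j[2]),("mugR",m[0])):
    r=(q-t)[:2];print(yaw,n,"along y",(r@ty).round(),"x",(r@tx).round())
```

```text
q [ 0.56  0.59  1.18 -0.    1.37  1.61]
tab [541.3 404.9  24. ]
sqL [510.8 438.6  24. ] [-30.5  33.7   0. ]
sqB [508.5 373.9  24. ] [-32.8 -31.    0. ]
sqD [476.2 407.4  24. ] [-65.1   2.5   0. ]
corners [[512.2 470.1]
 [571.8 401.9]
 [503.3 339.7]
 [442.3 408.9]] [np.float64(92.9), np.float64(90.6), np.float64(92.5), np.float64(92.2)] [507.40933589 405.16321086]
edge ang -0.8527616525173135
jar [[587.6 512.5 102. ]
 [619.6 456.4 102. ]
 [577.3 470.3 102. ]]
mug [[467.3 546.3  91. ]
 [451.9 577.4  91. ]
 [415.5 557.2  91. ]]
0.52 jarL along y -70.0 x 94.0
0.52 jarR along y -6.0 x 93.0
0.52 jarnear along y -39.0 x 64.0
0.52 mugR along y -160.0 x 6.0
0.8 jarL along y -42.0 x 109.0
0.8 jarR along y 20.0 x 91.0
0.8 jarnear along y -20.0 x 72.0
0.8 mugR along y -152.0 x 50.0
1.0 jarL along y -19.0 x 116.0
1.0 jarR along y 38.0 x 86.0
1.0 jarnear along y -5.0 x 74.0
1.0 mugR along y -139.0 x 79.0
1.11 jarL along y -6.0 x 117.0
1.11 jarR along y 47.0 x 81.0
1.11 jarnear along y 3.0 x 75.0
1.11 mugR along y -129.0 x 94.0
```

Run:
```python
from h import *
move((541,405,120),1.3)
```

```text
t 3.3 at [506.2 403.5 207. ] rot [ 3.141 -0.     0.518] dp [0.0309 0.0159 0.087 ] rot [ 8.000e-04 -1.000e-04 -7.821e-01]
```

```bash
python3 -m pendant '{"dp":[[0.01,0.005,0.02],[0.02,0.01,0.04],[0.03,0.016,0.06],[0.031,0.016,0.08],[0.031,0.016,0.087],[0.031,0.016,0.087],[0.031,0.016,0.087]],"rotation":[[0,0,-0.16],[0,0,-0.32],[0,0,-0.48],[0,0,-0.64],[0,0,-0.782],[0,0,-0.782],[0,0,-0.782]]}' 0.032
python3 - <<'E'
from h import *
o,c=snap("wrist","w4");k=cam(o,c);print(o["time"],o["tool_pos"],o["tcp_rot"])
q=proj(k,(541,405,24));print(q)
x0,y0=int(q[0])-100,int(q[1])-80
b=c["pixels"][:,:,::-1][y0:y0+160,x0:x0+200];print(x0,y0)
a=load("w3")[1]["pixels"][:,:,::-1][131:211,300:380]
cv2.imwrite("pics/c4.png",np.hstack([cv2.resize(b,(480,384),interpolation=2),cv2.resize(a,(320,320),interpolation=2)[:,:].copy() if 0 else cv2.copyMakeBorder(cv2.resize(a,(320,320),interpolation=2),0,64,0,0,0)]))
E
```

```text
time: 4.18
tool_pos: [540.7, 406.1, 120.9]
tcp_rot: [3.14, -0.001, 1.298]
contact_force: [0.4, -0.4, 0.9]
grip_width: 32.1
finger_force: 0.0
4.175 [540.71457893 406.08218067 120.91615849] [ 3.14016090e+00 -1.20212088e-03  1.29800159e+00]
[320.4688405  238.04806758]
220 158
```

View pics/c4.png

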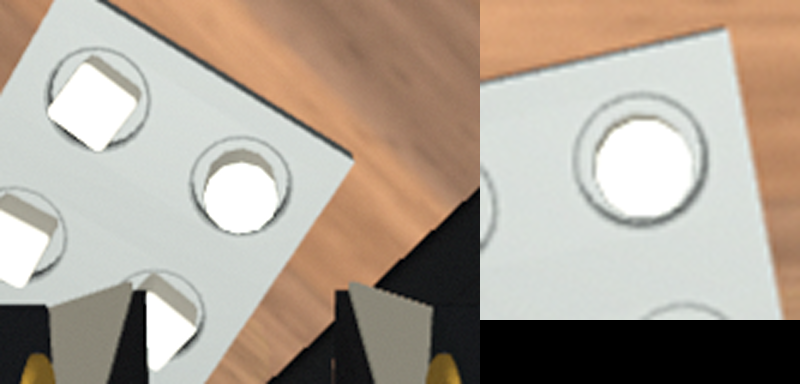

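Run:
```python
from h import *
k3=cam(*load("w3"));k4=cam(*load("w4"))
print(tri((k3,(340.75,173.2)),(k4,(320.4,240.9))), atz(k3,(340.75,173.2),24),atz(k4,(320.4,240.9),24))
print("corner",tri((k3,(361.2,138.5)),(k4,(367.1,223.8))))
t=atz(k4,(320.4,240.9),24); move((t[0],t[1],15),1.3)
sq=atz(k4,(220+95/2.4,158+105/2.4),24);sb=atz(k4,(220+15/2.4,158+250/2.4),24)
print(t,sq-t,sb-t)
```

```text
(array([540.4, 403.7,  25.7]), array([0.2, 0.2])) [540.06503868 403.45665227  24.        ] [540.44241868 403.17629498  24.        ]
corner (array([572.5, 401.6,   8. ]), array([0.3, 0.3]))
t 4.225 at [540.6 406.3 120.9] rot [ 3.140e+00 -1.000e-03  1.299e+00] dp [-0.0032  0.0006  0.1059] rot [ 0.0014 -0.0012 -0.0012]
[540.44241868 403.17629498  24.        ] [-29.7365593   34.90530076   0.        ] [-62.95226873   2.70782277   0.        ]
```

```bash
python3 -m pendant '{"dp":[[-0.003,0.001,0.04],[-0.003,0.001,0.075],[-0.003,0.001,0.092],[-0.003,0.001,0.1],[-0.003,0.001,0.105],[-0.003,0.001,0.105]],"rotation":[[0,0,0],[0,0,0],[0,0,0],[0,0,0],[0,0,0],[0,0,0]]}' && python3 -m pendant '{"dp":[[0,0,0],[0,0,0],[0,0,0],[0,0,0]],"rotation":[[0,0,0],[0,0,0],[0,0,0],[0,0,0]]}' 0.01
```

```text
time: 4.97
tool_pos: [540.4, 403.7, 15.4]
tcp_rot: [3.141, -0.001, 1.302]
contact_force: [-0.5, -0.2, 0.0]
grip_width: 31.8
finger_force: 0.0
time: 5.48
tool_pos: [540.4, 403.7, 15.4]
tcp_rot: [3.141, -0.001, 1.302]
contact_force: [-0.1, -0.7, 4.1]
grip_width: 18.6
finger_force: 30.0
```

```bash
python3 -m pendant '{"dp":[[0,0,-0.01],[0,0,-0.03],[0,0,-0.07],[0,0,-0.115],[0,0,-0.115],[0,0,-0.115]],"rotation":[[0,0,0],[0,0,0],[0,0,0],[0,0,0],[0,0,0],[0,0,0]]}'
python3 - <<'E'
from h import *
o,c=snap("wrist","w5");k=cam(o,c)
cv2.imwrite("pics/w5.png",c["pixels"][200:420,200:440,::-1].repeat(2,0).repeat(2,1))
move((579.5,-160,130),0.52)
E
```

```text
time: 6.22
tool_pos: [539.7, 403.4, 130.0]
tcp_rot: [3.142, 0.0, 1.302]
contact_force: [0.3, -0.3, -0.4]
grip_width: 18.1
finger_force: 30.0
t 6.275 at [539.4 403.1 129. ] rot [-3.140e+00  1.000e-03  1.302e+00] dp [-5.322e-01  1.884e-01 -5.000e-04] rot [-6.000e-04  1.700e-03  7.818e-01]
```

View pics/w5.png

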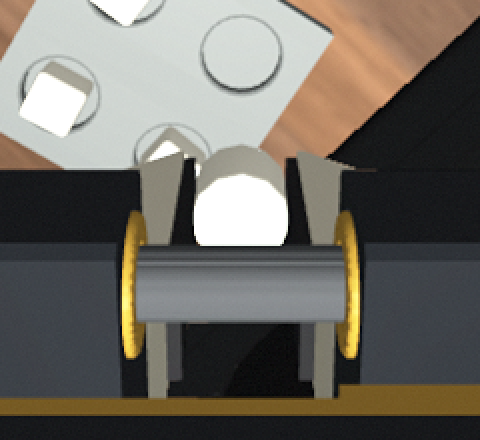

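Run:
```python
from h import *
o,c=load("w5");k=cam(o,c)
W=R.from_euler("xyz",o["tcp_rot"])
for p in ((0,0,0),(0,0,-9),(5,0,-9),(10,0,-9),(0,9,0),(0,0,9)): print(p,proj(k,o["tool_pos"]+W.apply(p)).round(1))
for z in (-6,-9,-12):
  q=o["tool_pos"][2]-z; x=atz(k,(320,307),q); print(z,W.inv().apply(x-o["tool_pos"]).round(1))
```

```text
(0, 0, 0) [319.7 300.4]
(0, 0, -9) [319.7 310. ]
(5, 0, -9) [319.7 298.3]
(10, 0, -9) [319.7 286.5]
(0, 9, 0) [341.4 300.4]
(0, 0, 9) [319.8 291.7]
-6 [-0.1  0.1 -6. ]
-9 [ 1.3  0.1 -9. ]
-12 [  2.7   0.1 -12. ]
```

```bash
python3 -m pendant '{"dp":[[-0.03,0.011,0],[-0.08,0.028,0],[-0.13,0.046,0],[-0.18,0.064,0],[-0.23,0.081,0],[-0.28,0.099,0],[-0.33,0.117,0],[-0.38,0.135,0]],"rotation":[[0,0,0.1],[0,0,0.2],[0,0,0.3],[0,0,0.4],[0,0,0.5],[0,0,0.6],[0,0,0.7],[0,0,0.782]]}' && python3 -m pendant '{"dp":[[0,0,0]],"rotation":[[0,0,0]]}'
python3 - <<'E'
from h import *
move((579.5,-160,130),0.52)
E
```

```text
time: 7.28
tool_pos: [568.3, -0.3, 128.4]
tcp_rot: [-3.14, 0.002, 0.517]
contact_force: [0.5, 1.3, -0.4]
grip_width: 18.4
finger_force: 30.0
time: 7.4
tool_pos: [568.6, -2.2, 128.4]
tcp_rot: [-3.141, 0.002, 0.514]
contact_force: [-0.2, 0.7, -0.3]
grip_width: 18.3
finger_force: 30.0
t 7.4 at [568.6  -2.2 128.4] rot [-3.141e+00  2.000e-03  5.140e-01] dp [-0.0681  0.1427 -0.0016] rot [-0.0009  0.0023 -0.0057]
```

```bash
python3 -m pendant '{"dp":[[-0.02,0.042,0],[-0.04,0.084,0],[-0.057,0.12,0],[-0.068,0.142,0],[-0.068,0.142,0],[-0.068,0.142,0]],"rotation":[[0,0,-0.006],[0,0,-0.006],[0,0,-0.006],[0,0,-0.006],[0,0,-0.006],[0,0,-0.006]]}'
python3 - <<'E'
from h import *
o,c=snap("wrist","w6");k=cam(o,c)
print(k and proj(k,(579.5,-160,85)))
x0,y0=200,180
cv2.imwrite("pics/w6.png",cv2.resize(c["pixels"][130:380,140:500,::-1],None,fx=2,fy=2))
move((579.5,-160,90),0.52)
E
```

```text
time: 8.15
tool_pos: [580.3, -154.1, 129.0]
tcp_rot: [-3.14, 0.001, 0.527]
contact_force: [-0.5, -0.7, 0.4]
grip_width: 18.1
finger_force: 30.0
[329.65090871 270.86569102]
t 8.2 at [ 580.4 -154.   129.2] rot [-3.14e+00  1.00e-03  5.27e-01] dp [-0.0038  0.0048  0.0392] rot [-0.0013  0.0006  0.0074]
```

View pics/w6.png

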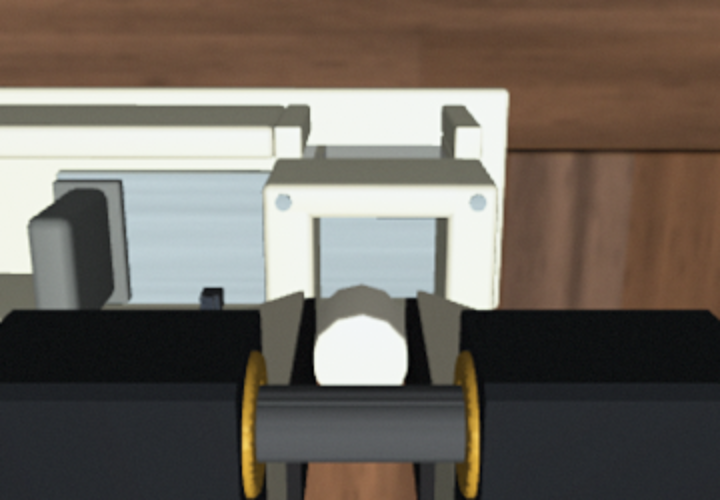

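```bash
python3 - <<'E'
from h import *
k=cam(*load("w6"))
for s,p in (((585.8,-127.8,87),(283,202)),((610.2,-170.1,87),(478,202))): print(proj(k,s),140+p[0]/2,130+p[1]/2)
E
python3 -m pendant '{"dp":[[-0.004,0.005,0.005],[-0.004,0.005,0.02],[-0.004,0.005,0.034],[-0.004,0.005,0.039],[-0.004,0.005,0.039],[-0.004,0.005,0.039]],"rotation":[[0,0,0.007],[0,0,0.007],[0,0,0.007],[0,0,0.007],[0,0,0.007],[0,0,0.007]]}'
```

```text
[280.76128563 231.76995546] 281.5 231.0
[378.17997288 232.06708772] 379.0 231.0
time: 8.95
tool_pos: [580.0, -162.2, 91.1]
tcp_rot: [3.141, -0.0, 0.519]
contact_force: [-0.1, 0.9, -0.2]
grip_width: 18.4
finger_force: 30.0
```

```bash
python3 -m pendant '{"dp":[[0,-0.002,0.002],[0,-0.002,0.003],[0,-0.002,0.003]],"rotation":[[0,0,0],[0,0,0],[0,0,0]]}' && python3 -m pendant '{"dp":[[0,0,0],[0,0,0],[0,0,0],[0,0,0]],"rotation":[[0,0,0],[0,0,0],[0,0,0],[0,0,0]]}' 0.032 && python3 -m pendant '{"dp":[[0,0,-0.01],[0,0,-0.03],[0,0,-0.05],[0,0,-0.05],[0,0,-0.05]],"rotation":[[0,0,0],[0,0,0],[0,0,0],[0,0,0],[0,0,0]]}'
python3 - <<'E'
from h import *
o,c=snap("wrist","w7");k=cam(o,c)
# white tablet in chute on plate: bright blob near chute
g=c["pixels"].min(2);m=(g>235).astype(np.uint8)
p=proj(k,(579.5,-160,60));print(p)
n,l,s,ce=cv2.connectedComponentsWithStats(m)
for i in range(1,n):
  if s[i,4]>150: print(s[i],ce[i].round(1))
cc=np.array([579.5,-160]);ux=np.array([np.cos(-1.05),np.sin(-1.05)])
g=cc-85*ux;print("grip",g);move((g[0],g[1],140),0.52)
E
```

```text
time: 9.32
tool_pos: [578.7, -160.3, 87.7]
tcp_rot: [3.141, 0.0, 0.519]
contact_force: [-0.9, 0.6, -0.3]
grip_width: 18.6
finger_force: 30.0
time: 9.82
tool_pos: [578.7, -160.3, 87.7]
tcp_rot: [3.142, -0.0, 0.519]
contact_force: [-0.3, 0.4, -0.0]
grip_width: 31.9
finger_force: 0.0
time: 10.45
tool_pos: [578.4, -160.2, 137.3]
tcp_rot: [-3.141, 0.0, 0.519]
contact_force: [0.8, -0.6, -0.3]
grip_width: 32.1
finger_force: 0.0
[321.11785575 243.56899481]
[ 110  168  275  105 3043] [308.9 182.4]
[271 184  12  14 155] [277.  190.5]
[  90  186  178   11 1636] [191.  191.1]
[107 199 164  58 559] [192.9 210.3]
[ 267  212  109   88 3547] [321.6 248.3]
[305 234  32  30 746] [320.7 248.7]
[178 281  60   3 163] [209.2 282.1]
grip [537.20646093 -86.26902582]
t 10.5 at [ 578.2 -160.2  137. ] rot [-3.141e+00  1.000e-03  5.190e-01] dp [ 0.001  -0.0845 -0.003 ] rot [-0.001   0.0009 -0.0012]
```

```bash
python3 -m pendant '{"dp":[[0.001,-0.04,0],[0.001,-0.084,0],[0.001,-0.084,0],[0.001,-0.084,0.03],[0.001,-0.084,0.06],[0.001,-0.084,0.075],[0.001,-0.084,0.075],[0.001,-0.084,0.075]],"rotation":[[0,0,0],[0,0,0],[0,0,0],[0,0,0],[0,0,0],[0,0,0],[0,0,0],[0,0,0]]}' 0.036
```

```text
time: 11.5
tool_pos: [538.7, -87.3, 63.5]
tcp_rot: [3.14, -0.001, 0.519]
contact_force: [0.6, -0.0, 0.1]
grip_width: 36.5
finger_force: 0.0
```

```bash
python3 -m pendant '{"dp":[[0,0,0.002],[0,0,0.002],[0,0,0.002],[0,0,0.002],[0,0,0.002],[0,0,0.002]],"rotation":[[0,0,0],[0,0,0],[0,0,0],[0,0,0],[0,0,0],[0,0,0]]}' 0.004
```

```text
time: 12.25
tool_pos: [537.8, -86.3, 61.0]
tcp_rot: [-3.141, -0.0, 0.519]
contact_force: [-2.3, 4.6, 5.7]
grip_width: 11.9
finger_force: 30.0
```

```bash
python3 -m pendant '{"dp":[[0,-0.01,0],[0,-0.02,0],[0,-0.03,0],[0,-0.04,0],[0,-0.05,0],[0,-0.052,0],[0,-0.052,0],[0,-0.052,0]],"rotation":[[0,0,0],[0,0,0],[0,0,0],[0,0,0],[0,0,0],[0,0,0],[0,0,0],[0,0,0]]}'
python3 - <<'E'
from h import *
o,c=snap("wrist","w8");k=cam(o,c);o2,s=snap("scene","s8");o3,t=snap("top","t8")
ks=cam(o2,s);kt=cam(o3,t)
cc=np.array([579.5,-160]);ux=np.array([np.cos(-1.05),np.sin(-1.05)]);uy=np.array([-ux[1],ux[0]])
print("grip travel",85+(o["tool_pos"][:2]-cc)@ux)
M=(490.9,-82,57.5);ch=(579.5,-160,30)
for kk in (k,ks,kt): print(proj(kk,M),proj(kk,(523.8-.4976*52,-134.8+.867*52,58)),proj(kk,ch))
def crop(im,p,w,h,f): x,y=int(p[0]-w//2),int(p[1]-h//2);x=min(max(x,0),640-w);y=min(max(y,0),480-h);print(x,y);return cv2.resize(im["pixels"][y:y+h,x:x+w,::-1],(w*f,h*f),interpolation=2)
A=crop(c,proj(k,M),100,75,4);C=crop(s,proj(ks,(535,-90,60)),50,75,4);D=crop(t,proj(kt,(535,-90,60)),50,75,4)
W=cv2.resize(c["pixels"][130:480,:,::-1],(548,300));
cv2.imwrite("pics/c8.png",np.vstack([np.hstack([A,C,D]),cv2.copyMakeBorder(W,0,0,0,252,0)]))
E
```

```text
time: 13.25
tool_pos: [512.9, -43.4, 61.0]
tcp_rot: [3.138, -0.0, 0.519]
contact_force: [0.8, -8.1, 1.7]
grip_width: 11.9
finger_force: 30.0
grip travel -49.30400650851547
[371.09691967 375.36750955] [394.22204719 371.53049546] [595.26392664 272.88897909]
[360.62632297 214.53223271] [359.653287   212.21488899] [345.91940476 196.91880832]
[368.97370551 258.81783279] [371.27779035 256.6232811 ] [390.3349661  233.53086386]
321 338
324 170
346 208
```

View pics/c8.png

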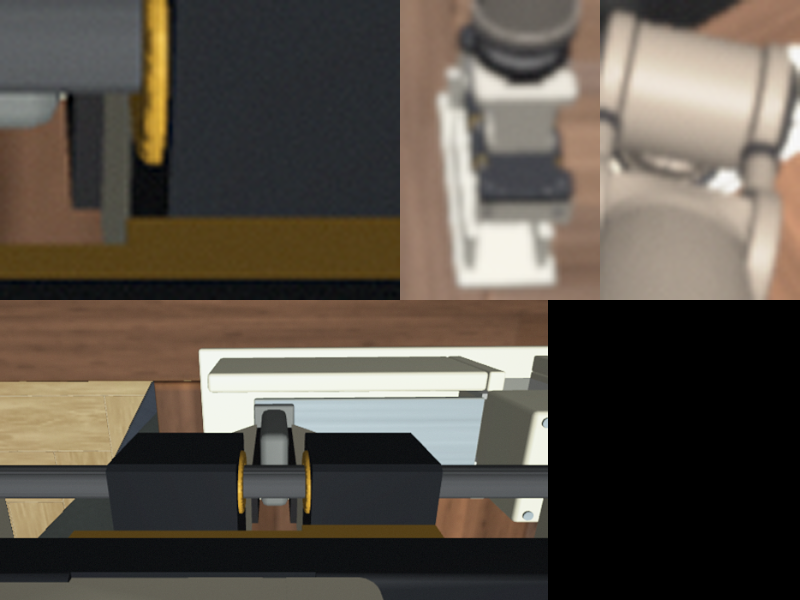

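Run:
```python
from h import *
for n,x0,x1,y0,y1 in (("w1",283,306,245,263),("w2",403,426,241,260)):
  g=load(n)[1]["pixels"].astype(int)[y0:y1,x0:x1].max(2)
  print(n,"cols",x0,"..")
  for i,r in enumerate(g): print(y0+i," ".join(f"{v:3d}" for v in r))
```

```text
w1 cols 283 ..
245 251 251 251 251 251 251 251 251 251 251 251 251 251 251 251 251 251 251 251 251 251 251 251
246 252 252 251 251 251 252 252 252 252 252 251 251 252 251 252 252 251 251 252 251 252 252 251
247 252 252 252 252 253 254 254 253 255 254 253 253 253 253 253 253 253 253 253 253 252 252 252
248 249 249 250 250 251 251 237 219 234 245 250 250 251 250 250 251 250 251 250 249 250 250 249
249 198 197 198 197 199 178 104  33  45 114 167 178 179 176 178 179 174 185 191 192 193 193 194
250 122 120 120 119 113  63  41  46  34  24  22  19  23  20  21  20  20  63  93 100 102 103 102
251 131 131 131 129 114  68  71  78  66  50  36  31  33  33  29  29  30  85 110 111 113 116 115
252 130 131 134 132 105  69  85  89  88  70  41  32  35  32  33  33  33  89 113 113 113 116 118
253 127 132 130 127 103  80  87  91  86  61  35  34  36  43  39  34  37  95 110 112 116 117 117
254 126 130 130 130 112  99  84  86  72  45  31  31  39  67  63  50  48  97 113 110 117 118 117
255 126 127 127 129 129 124 108  87  49  38  33  30  45  78  88  81  62 100 111 113 115 117 118
256 125 127 127 129 126 125 1
[... 1781 characters left out ...]
  73  96 112 118 122 129 133
253 111 111 113 118 117 115 117 118 123 108  70  33  38  77  91  89  80 104 117 120 124 129 136
254 111 111 113 114 117 114 114 116 120 119  98  53  65  89  91  91  89 110 119 120 126 129 138
255 110 112 112 114 114 111 114 117 121 122 115  90  79  91  93  82 104 118 118 120 126 129 135
256 112 111 113 115 115 112 114 116 119 119 121 114  98  87  82  97 112 117 118 123 125 130 135
257 110 111 111 115 113 112 110 116 118 119 117 114 106 102  97 107 114 118 117 118 123 129 138
258 111 112 112 114 113 113 114 116 121 120 114 114 106 107 109 111 112 117 119 120 128 130 138
259 112 113 114 115 114 114 115 117 117 118 121 116 111 109 110 111 115 117 119 120 128 130 139
```

Run:
```python
from h import *
k1=cam(*load("w1"));k2=cam(*load("w2"))
cc=np.array([579.5,-160]);ux=np.array([np.cos(-1.05),np.sin(-1.05)]);uy=np.array([-ux[1],ux[0]])
for n,p,q in (("A",(290.2,252.3),(411,248.3)),("C",(292.7,258),(417,254)),("B",(297.3,255.8),(418.6,251)),("ptr",(368.5,252),(489.5,247.5))):
  x,e=tri((k1,p),(k2,q));d=x[:2]-cc;print(n,x,e,"disp x,y",(d@ux).round(1),(d@uy).round(1))
# forward model: where would fin foot/top project for disp x=-112,y=-38
for X in (-105,-108,-111,-114):
  for z in (52,66):
    w=np.r_[cc+X*ux-38*uy,z];print(X,z,proj(k1,w).round(1),proj(k2,w).round(1))
for n,x0,x1,y0,y1 in (("w1",362,376,222,256),("w2",483,497,218,252)):
  g=load(n)[1]["pixels"].astype(int)[y0:y1,x0:x1].max(2)
  print(n,"cols",x0,"..")
  for i,r in enumerate(g): print(y0+i," ".join(f"{v:3d}" for v in r))
```

```text
A [491.3 -78.7  57.8] [0. 0.] disp x,y -114.4 -36.1
C [491.4 -81.8  68.3] [0. 0.] disp x,y -111.7 -37.5
B [492.6 -84.9  59.9] [0.3 0.3] disp x,y -108.4 -38.0
ptr [ 524.1 -134.6   58.1] [0.2 0.2] disp x,y -49.6 -35.4
-105 52 [301.9 252.4] [420.6 248.5]
-105 66 [301.1 257.8] [424.6 253.7]
-108 52 [298.3 252.4] [417.  248.5]
-108 66 [297.4 257.8] [420.9 253.7]
-111 52 [294.8 252.4] [413.4 248.5]
-111 66 [293.7 257.7] [417.2 253.7]
-114 52 [291.2 252.4] [409.9 248.5]
-114 66 [290.  257.7] [413.5 253.7]
w1 cols 362 ..
222 224 225 225 223 224 224 224 224 223 223 222 223 225 224
223 223 222 222 224 222 220 221 221 220 220 222 221 221 223
224 223 224 225 225 226 225 226 226 226 226 225 223 224 224
225 227 228 227 215 214 212 214 213 211 219 224 225 225 226
226 223 227 199 151 133 135 135 137 133 161 213 225 225 223
227 222 227 161  56  23  21  20  19  20  55 168 215 223 219
228 219 226 162  65  58  56  50  50  49  51 121 203 221 219
229 225 231 157  77  86  87  81  83  91  86 138 209 227 223
230 229 234 154  73  84  81  83  87  91  88 130 211 230 227
231 231 237 159  74  82  81  83  85  82  
[... 2813 characters left out ...]
 156  34  73  84  91 228 253 252 251 251
241 251 251 254 248 140  40  77  83 103 234 253 252 251 251
242 252 252 255 245 121  39  80  82 114 239 254 252 252 252
243 253 253 255 232 102  45  79  81 129 244 255 253 252 252
244 231 232 234 167  58  51  82  84 115 202 229 228 230 228
245 149 153 150  97  32  61  81  85  96 142 153 154 160 160
246 146 149 150 100  35  64  87  85 104 149 158 158 161 162
247 148 151 156 118  62  71  89  88 109 150 157 160 160 164
248 149 150 157 153 123 105 104 108 132 154 157 162 162 163
249 147 152 156 161 159 152 151 154 159 159 158 161 162 163
250 150 153 156 157 158 158 159 157 159 160 158 160 161 163
251 152 155 156 158 157 156 157 159 157 157 159 164 162 165
```

```bash
python3 -m pendant '{"dp":[[0,-0.006,0],[0,-0.0115,0],[0,-0.0124,0],[0,-0.0124,0],[0,-0.0124,0],[0,-0.0124,0]],"rotation":[[0,0,0],[0,0,0],[0,0,0],[0,0,0],[0,0,0],[0,0,0]]}'
python3 - <<'E'
from h import *
from plant import vision,get_obs
cc=np.array([579.5,-160]);ux=np.array([np.cos(-1.05),np.sin(-1.05)]);uy=np.array([-ux[1],ux[0]])
P=[]
for i in range(12):
  P.append(get_obs()["tool_pos"]); c=vision.capture("wrist")
P=np.array(P);p=P.mean(0);print(p,P.std(0))
d=p[:2]-np.array([537.8,-86.3]);print("from shut",d@ux,d@uy,"abs",85+(p[:2]-cc)@ux)
o,c=snap("wrist","w9");k=cam(o,c);print(o["contact_force"])
# grip top position in the picture vs. dispenser
for n in ("w1","w2"):pass
E
```

```text
time: 14.15
tool_pos: [506.8, -32.8, 61.0]
tcp_rot: [3.138, -0.0, 0.519]
contact_force: [0.6, -8.2, 0.2]
grip_width: 11.9
finger_force: 30.0
[506.8299399  -32.81779011  60.99537642] [0.01504376 0.00599853 0.00692859]
from shut -61.80151627231332 -0.252950215780415 abs -61.479320695677416
[ 0.53062787 -9.12532787  0.90391848]
```

```bash
python3 -c "
from plant import workorder,get_obs
o=get_obs();print(o['time'],o['tool_pos'],o['finger_force'])
print(workorder.close_job())"
```

```text
14.8 [506.84538532 -32.82179462  60.99798121] 30.001544058322906
the job is handed in; nothing more can be done
None
```

The job is handed in: the round tablet was let down the chute and the slide is held about 61.8 mm out, at the fin's position as measured earlier (about 61.5–62 mm). With the slide out, the gripper hid the pointer and fin and the inside of the chute was out of view, so I could not check by eye that they line up or that the tablet fell into the chamber.

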